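# Mate a case hinge and hold it for the pin

### The arm

A 7-joint arm with a two-finger parallel gripper is mounted at the origin on the work surface. World frame = base frame: x ahead of the robot, y to its left, z up, the work surface at z = 0. Lengths are in m, angles in rad, forces in N, time in s.
With the tool pointing down it reaches from about 0.4 to 0.85 m from the base axis. Payload 4.5 kg.
Tool frame: the origin (TCP) lies midway between the tips of the shut fingers; the grasp point (between the pads) lies 19 mm behind it; z points along the fingers, y is the direction in which the jaws open and shut (so a half turn about z gives the same grasp; the last joint's range is limited). The gripper opens to 88 mm and grips with 3 to 60 N. Pads are 18 mm wide; open, the fingers measure 123 mm over their backs; the gripper's body (75 mm by 187 mm) begins 45 mm behind the grasp point.
Start: joints at [-1.195, 0.689, -0.195, 1.565, 0.157, 0.902, -0.215], TCP at [0.209, 0.589, 0.239] pointing down, gripper open.
Joint ranges: [-3.01, 3.01], [-0.46, 2.08], [-1.47, 1.51], [0.13, 2.56], [-1, 4.14], [0.04, 2.09], [-2.66, 2.66]. Speed limits (rad/s): [2.57, 2.57, 3.14, 3.14, 3.14, 3.14, 3.14].

### API

Orientations are given as a unit quaternion [x, y, z, w].
In Python, from plant import get_state, snapshot, finish_job, regions_of gives the robot as it stands.
- The arm moves only by the tool send_rows, never from a script. Its argument "series" is a list of rows, each an object of numbers: "grip": the opening, from 0 (shut) to 1 (fully open); "dx", "dy", "dz": the shift along the tool's x, y, z in mm; "turn": the turn about the tool's z in rad. A call has 1 to 20 rows; each row shifts and turns the commanded pose from where the row before left it, along the tool's axes as they then stand; what a row does not reach is not made up. A row lasts 1/10 s, in which the tool goes at most 50 mm and 8.59 degrees, less where a joint would pass 70% of its speed; a pose out of reach is approached as far as the arm can. A call is refused whole if a number of a shift passes 50 or a number of a turn 0.15, either way. A call with a gripper value outside its range is refused whole. The fingers move at their own pace and stop on an object; "force" is the grip in N (left out, the last holds). Time passes only in rows, so rows that do not move let the fingers close. It gives the time, the measured TCP pose, the force and the opening at its end, in the units of the state.
- get_state(): the state, without advancing time (a new reading comes with each control period).
- snapshot(name): name is "scene" or "top" or "wrist"; returns a dict with "img" (384x512x3 uint8, red, green, blue), "depth" (384x512 float32, m along the optical axis (not along the pixel's ray), 0 where there is no reading), "fov_y" (degrees; the focal length in pixels is half the picture's height over the tangent of half this angle, whatever the lens; pixels are square), "cx", "cy" (the principal point, pixels), "R" (3x3) and "t" (3): a world point X has camera coordinates R X + t. Camera axes: x right, y down, z forward; pixel columns grow to the right and rows downward; lengths in m; the calibration is good to about 2 mm. A picture is of the moment at which its call begins.
- finish_job(): hands the job in, once; it reports no verdict.
Trained networks look in a picture, given as the dict that the camera call returned (one of the last four; its "shot" number tells which), for a name from the list of things; names that differ only in an ending like _2 or _b are one class to them, and where a whole thing is asked for, a point or a joint stands for the part that bears it (a point fixed in the world has none). Each returns a list of dicts, best first, with "score" (0 to 1); they miss things now and then, are a little off and sometimes report something else, mostly with a low value. They report only what shows in the picture. A call takes as long as a camera call. They do not tell look-alikes from the thing itself.
- regions_of(picture, target): "pixels" (384x512 bool, what is visible of it) and "extent" ([left, top, right, bottom] in pixels, round what is visible of it).
The state is a dict: "clock": time; "q": joint angles; "qd": joint speeds; "joint_torque": joint torques, N m; "tool_pos": TCP position; "eef_rot": TCP orientation; "contact_force": force on the tool from outside, world axes, zero at the start; "moment": the same for the moment, N m; "opening": opening from 0.0 (shut) to 1.0 (fully open).
Only numpy, scipy, OpenCV 4.12 (cv2) and the standard library are available. Lean on these libraries where they do the work, as an engineer would, in place of code of your own. Each camera call takes 0.05 s, during which the arm holds its last target.

### The job

Pick up the brass hinge leaf that has a single middle knuckle, gripping it by its two long bare edges only and never touching its navy lacquered panel. Bring its knuckle into the gap between the two knuckles of the steel hinge leaf on the wooden block, with the hinge opened out flat and level, so that the holes line up for the pin, and finish while still holding it there in the air, not leaning on the steel hinge. Leave the other brass leaf, the hammer, the glue pot and the pin where they are.

Things in the scene. Friction and masses are not known exactly. Their poses are not given: they have to be found in the camera images.
- leaf: loose brass hinge leaf to use: plate 60 (x) x 50 (y) x 5 mm with ONE knuckle at the middle of its front (+x) end. Origin: centre of the plate's underside, z up. Edges to grip: y = +-25 mm, x = -30 to +30, each with a bare strip 6 mm wide. 0.14 to 0.23 kg, centre of mass about x = +10 mm. Starts flat on a stand, underside 34 mm above the table, knuckle away from the robot, yaw within 0.6 rad
- leaf_face: the navy lacquered panel of that leaf, 60 x 38 mm, flush with both faces of the plate between the bare strips; same origin and axes as leaf. The gripper must not touch it
- leaf_bore (a point): centre of the loose leaf's knuckle hole, 43 mm ahead of leaf's origin (x), 2.5 mm above it; axes as leaf. The knuckle is a tube along y: 20 mm outside, 10 mm hole, 20 mm wide (y = -10 to +10), on a 20 mm wide tongue
- jamb: fixed wooden block 70 x 90 x 50 mm on a 12 mm steel base 90 x 130 mm. A steel hinge leaf 55 x 65 x 5 mm is screwed flat on top (top at 67 mm), its TWO knuckles overhanging the side facing the robot (-x). Origin on the table under the block's centre, z up, yaw within 0.35 rad. The block's edge is 14 mm behind the knuckle axis, the steel plate's edge too
- jamb_bore (a point): where the loose hole's centre belongs: midway between the steel knuckles on their axis, 49 mm before jamb's centre, 64.5 mm up; axes as jamb, holes along y. Steel knuckles: 20 mm outside, 10 mm hole, 20 mm wide; gap between them 25 mm, open above, below, in front. Mated, leaf has jamb's orientation, its plate reaching from here to the robot, unsupported. Pin 6 mm
- stand_a: fixed stand under leaf: cork pad 46 (x) x 30 (y) mm, its top 34 mm above the table, on a black stem and a foot 90 x 34 x 6 mm; origin on the table under its centre. The 50 mm wide leaf overhangs the pad by about 10 mm on each long side, so fingers can straddle it
- stand_b: the same kind of stand, under leaf_b
- leaf_b: the other loose brass leaf, the same plate and panel but with TWO knuckles (outer ends of the front), which does not fit the steel one; leave it on its stand. Axes and origin as leaf
- hammer: small hammer, 240 mm long, lying on the table; leave it
- glue_pot: white jar 60 mm across, 70 mm high; leave it
- pin: steel hinge pin, 6 mm thick, 80 mm long, lying on the table; leave it
Not all that is in view belongs to the job. Leave any green or red look-alike of the stand_a alone.

How it is judged:
By the outcome, as a careful person would: the job done as asked, in the order asked, and still so for the second after the job is handed in, while the arm keeps its last pose, push and grip.
It also fails if it takes over 45 s, if anything falls off the work surface, if the arm or the gripper's body presses on something with over 40 N, if the wrist force passes 120 N, or if a joint passes its speed limit or range.

## Working session

There is one attempt and no reset: what is moved stays moved. The work goes in short steps, Python scripts to look and compute and a tool call to move; the robot and the scene stay as the last step left them, time stands still between calls to the robot, and variables do not carry over. Pictures are saved under pics/ and viewed, and the job is handed in when it is done.

Besides the shell and the picture viewer there is one more tool, called as a command line: name --argument value ..., lists and objects as JSON in quotes. send_rows: Moves the arm, as the interface text tells. Its arguments: {"type":"object","properties":{"series":{"type":"array","items":{"type":"object","properties":{"grip":{"type":"number"},"dx":{"type":"number"},"dy":{"type":"number"},"dz":{"type":"number"},"turn":{"type":"number"}}}},"force":{"type":"number"}},"required":["series"]}

```bash
ls; mkdir -p pics; cat > h.py <<'E'
import numpy as np,cv2
from plant import get_state, snapshot, finish_job, regions_of
def K(p):
    f=p["img"].shape[0]/2/np.tan(np.radians(p["fov_y"])/2); return f,p["cx"],p["cy"]
def save(p,n): cv2.imwrite(f"pics/{n}.png",p["img"][:,:,::-1])
def cloud(p):
    f,cx,cy=K(p);d=p["depth"];v,u=np.mgrid[:d.shape[0],:d.shape[1]]
    c=np.stack([(u-cx)*d/f,(v-cy)*d/f,d],-1)
    return (c-p["t"])@p["R"]   # R^T (c-t)
E
python3 - <<'E'
from h import *
import pickle
print(get_state())
for n in ["scene","top"]:
    p=snapshot(n);save(p,n+"0");pickle.dump(p,open(n+"0.pkl","wb"))
    X=cloud(p)
    for t in ["leaf","leaf_face","leaf_bore","jamb","stand_a","hammer","glue_pot","pin"]:
        for r in regions_of(p,t):
            m=r["pixels"]&(p["depth"]>0)
            print(n,t,round(r["score"],2),np.round(r["extent"]),m.sum(),np.round(np.median(X[m],0),3) if m.any() else "")
E
```

```text
pics
{'clock': 0.0, 'q': array([-1.19519234,  0.68997579, -0.19452003,  1.56636755,  0.15727065,
        0.90249869, -0.2150777 ]), 'qd': array([ 0.00035625, -0.00081611, -0.00078908, -0.00126821, -0.00081802,
       -0.00259185,  0.00022548]), 'joint_torque': array([ 1.70608973e-04, -5.27569664e+01, -1.26656581e+00, -1.53426200e+01,
       -5.26098954e-02,  6.65092492e-03,  1.71397137e-04]), 'tool_pos': array([0.20931256, 0.58822063, 0.23790904]), 'eef_rot': array([ 1.70023872e-01,  9.85439505e-01, -9.24472401e-04, -1.03435753e-04]), 'contact_force': array([ 0.39597041,  0.13843917, -0.58791099]), 'moment': array([-0.01708746,  0.01118602, -0.00846822]), 'opening': 0.9995605687077298}
scene leaf 0.7 [222. 149. 254. 161.] 173 [ 0.467 -0.25   0.039]
scene leaf 0.61 [312. 237. 352. 269.] 647 [0.494 0.253 0.039]
scene leaf_face 0.59 [232. 150. 252. 161.] 110 [ 0.461 -0.251  0.039]
scene leaf_bore 0.53 [227. 150. 255. 161.] 202 [ 0.467 -0.249  0.039]
scene jamb 0.65 [206. 194. 262. 248.] 2044 [0.633 0.058 0.043]
scene jamb 0.52 [222. 150. 251. 159.] 215 [ 0.469 -0.25   0.039]
scene stand
[... 778 characters left out ...]
af_bore 0.79 [328. 204. 346. 229.] 345 [ 0.468 -0.251  0.04 ]
top leaf_bore 0.4 [126. 116. 200. 145.] 741 [0.739 0.335 0.024]
top jamb 0.72 [229. 149. 269. 184.] 1143 [0.624 0.026 0.063]
top stand_a 0.71 [371. 197. 385. 229.] 338 [ 0.49  -0.385  0.009]
top stand_a 0.64 [176. 197. 186. 226.] 57 [0.452 0.245 0.005]
top stand_a 0.62 [358. 240. 372. 267.] 389 [ 0.354 -0.343  0.008]
top stand_a 0.6 [323. 205. 338. 234.] 59 [ 0.427 -0.244  0.006]
top stand_a 0.53 [281. 202. 300. 231.] 287 [ 0.473 -0.119  0.011]
top hammer 0.93 [127. 116. 201. 146.] 782 [0.738 0.342 0.023]
top glue_pot 0.76 [321. 138. 336. 157.] 307 [ 0.692 -0.219  0.069]
top pin 0.51 [356. 161. 364. 180.] 53 [ 0.624 -0.34   0.005]
```

```bash
python3 - <<'E'
from h import *
import pickle
for n in ["scene","top"]:
    p=pickle.load(open(n+"0.pkl","rb"))
    f,cx,cy=K(p);print(n,f,cx,cy,p["R"],p["t"])
    cv2.imwrite(f"pics/{n}0c.png",cv2.resize(p["img"][100:300,100:400,::-1] if n=="top" else p["img"][:,:,::-1],(780,520 if n=="top" else 585),interpolation=cv2.INTER_CUBIC))
p=pickle.load(open("top0.pkl","rb"))
a=p["img"][180:235,310:356,::-1];b=p["img"][180:235,155:201,::-1]; cv2.imwrite("pics/leaves.png",cv2.resize(np.hstack([a,b]),None,fx=8,fy=8,interpolation=cv2.INTER_CUBIC))
E
```

```text
scene 449.4842375450233 250.07637288840246 191.91314150676035 [[-0.877984    0.4784025  -0.01658753]
 [ 0.27265613  0.47130746 -0.83876571]
 [-0.39344978 -0.74094556 -0.54423978]] [ 0.49780288 -0.0880822   1.39742807]
top 416.6982862496383 260.9697982765262 185.97773494619352 [[ 0.02657721 -0.99956158 -0.01304994]
 [-0.99387696 -0.02502098 -0.10762216]
 [ 0.10724846  0.01583033 -0.99410622]] [-0.02945199  0.56320744  1.30524913]
```

View pics/top0c.png

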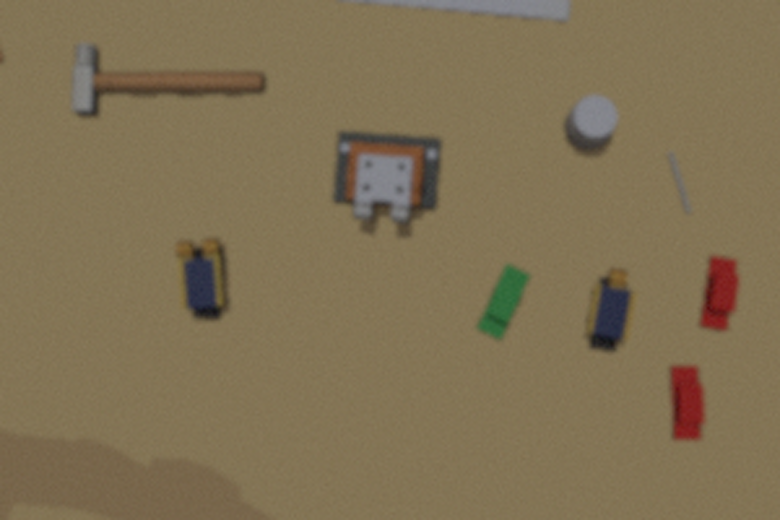

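View pics/scene0c.png

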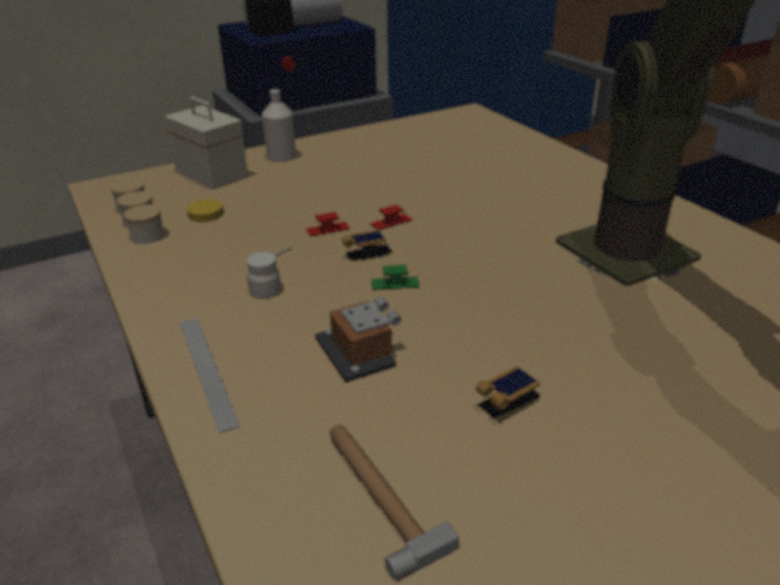

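View pics/leaves.png

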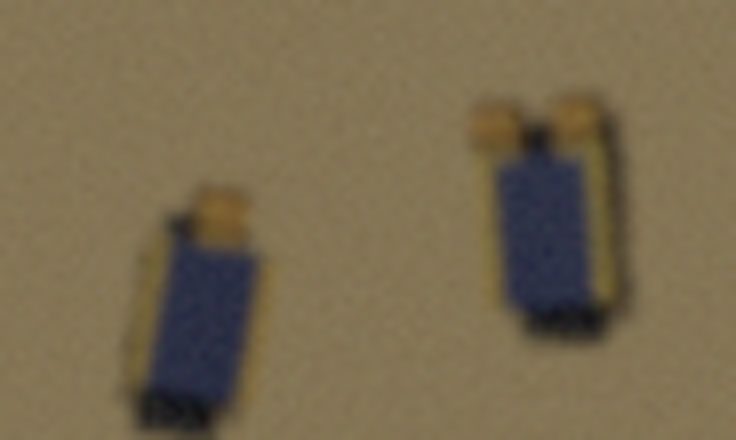

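Top view: the single-knuckle leaf is the right one at (336,214) → world (0.467,−0.250). The two-knuckle leaf is at (176,204), and the jamb is at (249,167). I'll move above the leaf and look with the wrist camera.

send_rows --series '[{"dx":-38,"dy":-26},{"dx":-38,"dy":-26},{"dx":-38,"dy":-26},{"dx":-38,"dy":-26},{"dx":-38,"dy":-26},{"dx":-38,"dy":-26},{"dx":-38,"dy":-26},{"dx":-38,"dy":-28},{"dx":-38,"dy":-28},{"dx":-15,"dy":-42},{"dx":-15,"dy":-42},{"dx":-15,"dy":-42},{"dx":-15,"dy":-42},{"dx":-15,"dy":-42},{"dx":-15,"dy":-42},{"dx":-15,"dy":-42},{"dx":-15,"dy":-42},{"dx":-15,"dy":-42},{"dx":-15,"dy":-42},{"dx":-15,"dy":-42,"turn":0}]'

```text
schema error: expected keys grip, dx, dy, dz, turn
```

send_rows --series '[{"turn":-0.12},{"dx":0},{"dx":0}]'

```text
schema error: expected keys grip, dx, dy, dz, turn
```

```bash
python3 - <<'E'
from h import *
import pickle
s=get_state();print(s["clock"],s["tool_pos"],s["eef_rot"],s["q"],s["contact_force"])
p=snapshot("wrist");save(p,"w1");pickle.dump(p,open("w1.pkl","wb"))
print(K(p),p["R"],p["t"]); X=cloud(p)
for t in ["leaf","leaf_face","leaf_bore","stand_a"]:
  for r in regions_of(p,t):
    m=r["pixels"]&(p["depth"]>0)
    print(t,round(r["score"],2),np.round(r["extent"]),m.sum(),np.round(np.median(X[m],0),4) if m.any() else "")
E
```

```text
0.9 [0.2094791  0.58886747 0.23876255] [ 1.70077148e-01  9.85430749e-01  4.09114975e-05 -1.62856226e-06] [-1.19518044  0.6890679  -0.19459906  1.56530068  0.1572836   0.90252478
 -0.21511159] [-0.11548515  0.74493987 -0.66722421]
(np.float64(271.0698039856378), 256.64575118388086, 192.10814631716747) [[ 0.33568089  0.94197432  0.00164965]
 [ 0.89408692 -0.3191661   0.31423173]
 [ 0.29652473 -0.10400666 -0.94934488]] [-0.62640891 -0.04141106  0.39079525]
leaf_face 0.55 [123. 340. 148. 363.] 254 [0.4701 0.2626 0.0057]
stand_a 0.77 [126. 344. 147. 364.] 226 [0.4718 0.2622 0.0055]
```

View pics/w1.png

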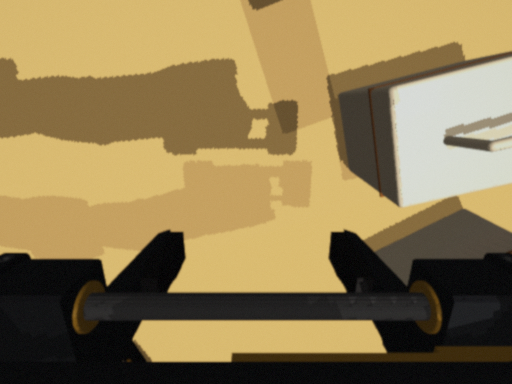

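send_rows --series '[{"grip":1,"dz":0,"turn":0,"dx":-38,"dy":-26},{"grip":1,"dz":0,"turn":0,"dx":-38,"dy":-26},{"grip":1,"dz":0,"turn":0,"dx":-38,"dy":-26},{"grip":1,"dz":0,"turn":0,"dx":-38,"dy":-26},{"grip":1,"dz":0,"turn":0,"dx":-38,"dy":-26},{"grip":1,"dz":0,"turn":0,"dx":-38,"dy":-26},{"grip":1,"dz":0,"turn":0,"dx":-38,"dy":-26},{"grip":1,"dz":0,"turn":0,"dx":-38,"dy":-28},{"grip":1,"dz":0,"turn":0,"dx":-36,"dy":-28},{"grip":1,"dz":0,"turn":0,"dx":-18,"dy":-42},{"grip":1,"dz":0,"turn":0,"dx":-18,"dy":-42},{"grip":1,"dz":0,"turn":0,"dx":-18,"dy":-42},{"grip":1,"dz":0,"turn":0,"dx":-18,"dy":-42},{"grip":1,"dz":0,"turn":0,"dx":-18,"dy":-42},{"grip":1,"dz":0,"turn":0,"dx":-18,"dy":-42},{"grip":1,"dz":0,"turn":0,"dx":-18,"dy":-42},{"grip":1,"dz":0,"turn":0,"dx":-18,"dy":-42},{"grip":1,"dz":0,"turn":0,"dx":-18,"dy":-42},{"grip":1,"dz":0,"turn":0,"dx":-18,"dy":-42},{"grip":1,"dz":0,"turn":0,"dx":-18,"dy":-42}]'

```text
clock: 3.15
tool_pos: [0.4817, -0.253, 0.2389]
eef_rot: [0.17, 0.985, 0.0, 0.0]
contact_force: [0.8, 0.4, -0.1]
opening: 1.001
```

send_rows --series '[{"grip":1,"dx":0,"dy":0,"dz":0,"turn":-0.12},{"grip":1,"dx":0,"dy":0,"dz":0,"turn":0},{"grip":1,"dx":0,"dy":0,"dz":0,"turn":0}]'

```text
clock: 3.45
tool_pos: [0.4819, -0.2499, 0.2387]
eef_rot: [0.111, 0.994, 0.001, -0.0]
contact_force: [-0.2, -0.0, 0.2]
opening: 0.998
```

```bash
python3 - <<'E'
from h import *
import pickle
s=get_state();print(s["clock"],s["tool_pos"],s["eef_rot"],s["q"],s["contact_force"])
p=snapshot("wrist");save(p,"w2");pickle.dump(p,open("w2.pkl","wb"))
X=cloud(p)
for t in ["leaf","leaf_face","leaf_bore","stand_a"]:
  for r in regions_of(p,t):
    m=r["pixels"]&(p["depth"]>0)
    print(t,round(r["score"],2),np.round(r["extent"]),m.sum(),np.round(np.median(X[m],0),4) if m.any() else "")
E
```

```text
3.45 [ 0.48185946 -0.24989407  0.23867385] [ 1.11306277e-01  9.93785969e-01  6.01030538e-04 -1.90405958e-06] [ 0.60359782  0.59332381 -0.34056103  1.80992876  0.26607804  0.78360511
  1.474797  ] [-0.19171559 -0.01343458  0.23107104]
leaf 0.72 [228. 130. 273. 193.] 2123 [ 0.4646 -0.2516  0.0395]
leaf_face 0.56 [233. 128. 268. 177.] 1440 [ 0.4603 -0.2493  0.0394]
leaf_face 0.51 [284. 270. 321. 327.] 896 [ 0.6713 -0.2236  0.0366]
leaf_bore 0.73 [237. 116. 263. 179.] 332 [ 0.4248 -0.2458  0.0065]
leaf_bore 0.66 [233. 130. 273. 193.] 2054 [ 0.4643 -0.2515  0.0395]
stand_a 0.72 [235. 115. 265. 176.] 387 [ 0.4247 -0.2445  0.0064]
stand_a 0.72 [327. 101. 366. 167.] 1904 [ 0.4676 -0.1228  0.0088]
stand_a 0.6 [145. 159. 183. 218.] 1549 [ 0.4833 -0.3823  0.0105]
stand_a 0.6 [135.  45. 187. 123.] 2225 [ 0.3542 -0.3433  0.0151]
```

View pics/w2.png

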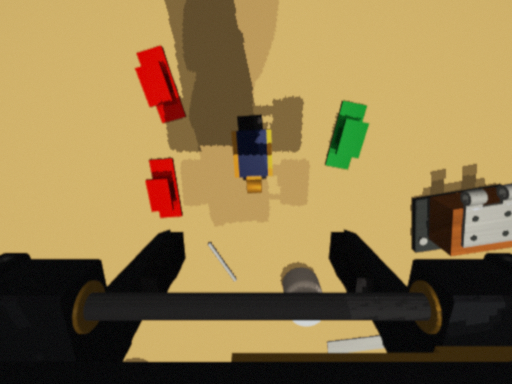

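```bash
python3 - <<'E'
from h import *
import pickle
for n in ["w2","top0"]:
    p=pickle.load(open(n+".pkl","rb"));X=cloud(p)
    near=(np.hypot(X[...,0]-.467,X[...,1]+.25)<.07)&(X[...,2]>.025)&(p["depth"]>0)
    pts=X[near];print(n,len(pts),np.percentile(pts[:,2],[5,50,95]).round(4))
    (c,wh,a)=cv2.minAreaRect(pts[:,:2].astype(np.float32)*1000);print("all rect",c,wh,a)
    # navy mask
    img=p["img"].astype(int); nav=near&(img[...,2]>img[...,0]+8)
    (c,wh,a)=cv2.minAreaRect(X[nav][:,:2].astype(np.float32)*1000);print("navy",nav.sum(),c,wh,a)
    # fit: template of plate+tongue/knuckle silhouette, maximise IoU-like on pts
    from scipy.optimize import minimize
    from scipy.spatial import cKDTree
    P=pts[:,:2]*1000
    g=np.stack(np.meshgrid(np.arange(-30,53.1,1),np.arange(-25,25.1,1)),-1).reshape(-1,2)
    g=g[(g[:,0]<=30)|(abs(g[:,1])<=10)]
    T=cKDTree(P)
    def cost(v):
        c,s=np.cos(v[2]),np.sin(v[2]);Rm=np.array([[c,-s],[s,c]])
        G=g@Rm.T+v[:2]
        d1=np.minimum(T.query(G)[0],5);d2=np.minimum(cKDTree(G).query(P)[0],5)
        return np.mean(d1**2)+np.mean(d2**2)
    best=min((minimize(cost,[x0,-250,a],method="Nelder-Mead",options=dict(initial_simplex=[[x0,-250,a],[x0+5,-250,a],[x0,-245,a],[x0,-250,a+.1]])) for a in(-.3,-.15,0) for x0 in(455,465)),key=lambda r:r.fun)
    print("fit",best.x,best.fun)
E
```

```text
w2 49857 [0.2458 0.3213 0.3402]
all rect (472.4781494140625, -250.54502868652344) (139.19512939453125, 82.23168182373047) 80.40140533447266
navy 1245 (461.98101806640625, -246.8709716796875) (40.66622543334961, 60.298675537109375) 80.30667114257812
fit [ 4.60799448e+02 -2.49683384e+02 -1.67041041e-01] 18.41916009340058
top0 353 [0.0353 0.0397 0.0455]
all rect (474.44146728515625, -250.6501007080078) (49.78745651245117, 81.77182006835938) 79.8430404663086
navy 166 (461.24005126953125, -250.46633911132812) (29.043405532836914, 55.697757720947266) 79.9021224975586
fit [ 4.63497947e+02 -2.48883064e+02 -1.66111202e-01] 2.0443480132765637
```

```bash
cat > fit.py <<'E'
import numpy as np
from scipy.optimize import minimize
from scipy.spatial import cKDTree
def fit(P,g,starts,cap=5):
    T=cKDTree(P)
    def cost(v):
        c,s=np.cos(v[2]),np.sin(v[2]);G=g@np.array([[c,-s],[s,c]]).T+v[:2]
        return np.mean(np.minimum(T.query(G)[0],cap)**2)+np.mean(np.minimum(cKDTree(G).query(P)[0],cap)**2)
    rs=[]
    for s in starts:
        s=np.array(s,float);rs.append(minimize(cost,s,method="Nelder-Mead",options=dict(initial_simplex=[s,s+[5,0,0],s+[0,5,0],s+[0,0,.1]])))
    b=min(rs,key=lambda r:r.fun);return b.x,b.fun
def grid(f,x0,x1,y0,y1):
    g=np.stack(np.meshgrid(np.arange(x0,x1+.1,1.),np.arange(y0,y1+.1,1.)),-1).reshape(-1,2)
    return g[f(g[:,0],g[:,1])]
LEAF=grid(lambda x,y:(x<=30)|(abs(y)<=10),-30,53,-25,25)
# jamb frame, steel top: bore x=-49; plate x -35.. +20, y +-32.5 ; knuckles x -59..-35
JAMB=grid(lambda x,y:(x>=-35)&(x<=35)&(abs(y)<=45)|((x<-35)&(abs(y)>=12.5)&(abs(y)<=32.5)),-59,35,-45,45)
E
python3 - <<'E'
from h import *
from fit import *
import pickle
for n in ["w2","top0"]:
    p=pickle.load(open(n+".pkl","rb"));X=cloud(p)
    z=X[...,2]
    near=(np.hypot(X[...,0]-.467,X[...,1]+.25)<.07)&(z>.03)&(z<.06)&(p["depth"]>0)
    pts=X[near];print(n,len(pts),np.percentile(pts[:,2],[5,50,95]).round(4))
    print("leaf",fit(pts[:,:2]*1000,LEAF,[(462,-250,-.17),(462,-250,-.1)]))
    img=p["img"].astype(int); nav=near&(img[...,2]>img[...,0]+8)
    print("navy",cv2.minAreaRect(X[nav][:,:2].astype(np.float32)*1000))
    kn=near&(z>.042);print("knuckle",X[kn].mean(0))
p=pickle.load(open("top0.pkl","rb"));X=cloud(p);z=X[...,2]
near=(np.hypot(X[...,0]-.63,X[...,1]-.03)<.13)&(z>.05)&(p["depth"]>0)
pts=X[near];print(len(pts),np.percentile(pts[:,2],[5,50,95]))
print("jamb",fit(pts[:,:2]*1000,JAMB,[(640,25,a) for a in(-.1,0,.1)]))
E
```

```text
w2 2072 [0.0382 0.0395 0.0453]
leaf (array([ 4.60767593e+02, -2.49699088e+02, -1.67858643e-01]), np.float64(0.503046893507991))
navy ((461.5086669921875, -249.51455688476562), (35.44673538208008, 60.25957489013672), 80.12499237060547)
knuckle [ 0.5025791  -0.25677548  0.04528954]
top0 352 [0.0354 0.0397 0.0455]
leaf (array([ 4.63509388e+02, -2.48857166e+02, -1.65168821e-01]), np.float64(2.0500784997003714))
navy ((461.24005126953125, -250.46633911132812), (29.043405532836914, 55.697757720947266), 79.9021224975586)
knuckle [ 0.48083988 -0.25196309  0.04456082]
731 [0.05893386 0.06614344 0.07356321]
jamb (array([ 6.23344857e+02,  2.98446313e+01, -4.50290928e-02]), np.float64(2.0054350193531394))
```

send_rows --force 30 --series '[{"grip":1,"dx":0,"dy":0,"dz":0,"turn":-0.055},{"grip":1,"dx":10.6,"dy":-3.3,"dz":30,"turn":0},{"grip":1,"dx":0,"dy":0,"dz":45,"turn":0},{"grip":1,"dx":0,"dy":0,"dz":45,"turn":0},{"grip":1,"dx":0,"dy":0,"dz":40,"turn":0},{"grip":1,"dx":0,"dy":0,"dz":15,"turn":0},{"grip":1,"dx":0,"dy":0,"dz":0,"turn":0},{"grip":1,"dx":0,"dy":0,"dz":0,"turn":0}]'

```text
clock: 4.5
tool_pos: [0.4713, -0.2521, 0.0641]
eef_rot: [0.083, 0.997, -0.0, 0.0]
contact_force: [-1.1, -0.8, -0.2]
opening: 1.002
```

```bash
python3 - <<'E'
from h import *
from fit import *
import pickle
s=get_state();print(s["clock"],s["tool_pos"],s["eef_rot"],s["contact_force"])
p=snapshot("wrist");save(p,"w3");pickle.dump(p,open("w3.pkl","wb"))
X=cloud(p);z=X[...,2]
near=(np.hypot(X[...,0]-.467,X[...,1]+.25)<.07)&(z>.03)&(z<.05)&(p["depth"]>0)
pts=X[near];print(len(pts),np.percentile(pts[:,2],[5,50,95]).round(4))
pp=pts[::max(1,len(pts)//4000),:2]*1000
print("leaf",fit(pp,LEAF,[(461,-250,-.17)]))
img=p["img"].astype(int); nav=near&(img[...,2]>img[...,0]+8)
print("navy",cv2.minAreaRect(X[nav][:,:2].astype(np.float32)*1000))
E
```

```text
4.5 [ 0.47128806 -0.25213468  0.06412155] [ 8.30464783e-02  9.96545642e-01 -2.33091974e-05  2.54458396e-04] [-1.1435486  -0.75516186 -0.16993405]
6840 [0.0383 0.0394 0.0451]
leaf (array([ 4.60401501e+02, -2.49797087e+02, -1.67488496e-01]), np.float64(0.3464378537055832))
navy ((460.8098449707031, -249.71856689453125), (36.565608978271484, 59.49507141113281), 80.11261749267578)
```

View pics/w3.png

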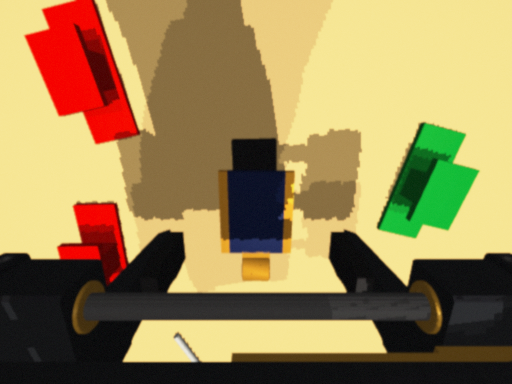

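Fingers straddle the leaf symmetrically (edges at 219/293, fingers at 185/330). I'll go down and close.

send_rows --force 15 --series '[{"grip":1,"dx":0.7,"dy":0.6,"dz":26,"turn":0},{"grip":1,"dx":0,"dy":0,"dz":16,"turn":0},{"grip":1,"dx":0,"dy":0,"dz":4.6,"turn":0},{"grip":1,"dx":0,"dy":0,"dz":0,"turn":0},{"grip":0.62,"dx":0,"dy":0,"dz":0,"turn":0},{"grip":0.62,"dx":0,"dy":0,"dz":0,"turn":0},{"grip":0.62,"dx":0,"dy":0,"dz":0,"turn":0}]'

```text
clock: 5.25
tool_pos: [0.4706, -0.252, 0.0178]
eef_rot: [0.083, 0.997, -0.0, 0.001]
contact_force: [0.1, 0.1, 0.3]
opening: 0.753
```

send_rows --force 30 --series '[{"grip":0.3,"dx":0,"dy":0,"dz":0,"turn":0},{"grip":0.3,"dx":0,"dy":0,"dz":0,"turn":0},{"grip":0.3,"dx":0,"dy":0,"dz":0,"turn":0},{"grip":0.3,"dx":0,"dy":0,"dz":0,"turn":0},{"grip":0.3,"dx":0,"dy":0,"dz":0,"turn":0}]'

```text
clock: 5.75
tool_pos: [0.4702, -0.2519, 0.0172]
eef_rot: [0.083, 0.997, -0.0, 0.0]
contact_force: [-0.0, -0.0, 3.0]
opening: 0.554
```

send_rows --force 30 --series '[{"grip":0.3,"dx":0,"dy":0,"dz":0,"turn":0},{"grip":0.3,"dx":0,"dy":0,"dz":0,"turn":0},{"grip":0.3,"dx":0,"dy":0,"dz":-4,"turn":0},{"grip":0.3,"dx":0,"dy":0,"dz":-10,"turn":0},{"grip":0.3,"dx":0,"dy":0,"dz":-20,"turn":0},{"grip":0.3,"dx":0,"dy":0,"dz":-30,"turn":0},{"grip":0.3,"dx":0,"dy":0,"dz":-30,"turn":0},{"grip":0.3,"dx":0,"dy":0,"dz":-30,"turn":0},{"grip":0.3,"dx":0,"dy":0,"dz":-20,"turn":0},{"grip":0.3,"dx":0,"dy":0,"dz":0,"turn":0},{"grip":0.3,"dx":0,"dy":0,"dz":0,"turn":0}]'

```text
clock: 6.85
tool_pos: [0.4698, -0.2517, 0.161]
eef_rot: [0.083, 0.997, 0.0, -0.0]
contact_force: [-0.5, 0.5, -1.7]
opening: 0.553
```

```bash
python3 - <<'E'
from h import *
from fit import *
import pickle
s=get_state();print(s["clock"],s["tool_pos"],s["eef_rot"],s["contact_force"],s["moment"],s["opening"])
p=snapshot("wrist");save(p,"w4");pickle.dump(p,open("w4.pkl","wb"))
E
```

```text
6.85 [ 0.46975811 -0.25168466  0.16102263] [ 8.33277381e-02  9.96522194e-01  2.03665544e-05 -6.11501010e-05] [-0.50202038  0.54992858 -1.72691414] [-0.00662524  0.00181916  0.03393756] 0.5533539151390968
```

View pics/w4.png

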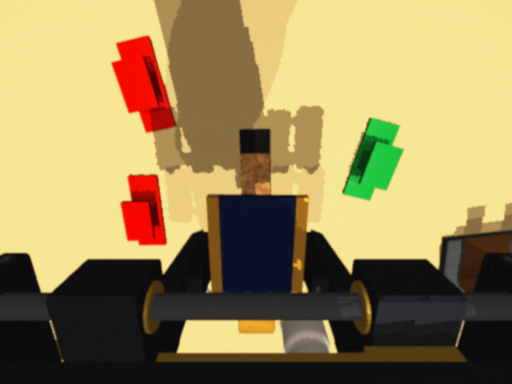

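send_rows --force 30 --series '[{"grip":0.3,"dx":0,"dy":0,"dz":-20,"turn":0},{"grip":0.3,"dx":0,"dy":10,"dz":-30,"turn":0},{"grip":0.3,"dx":-7,"dy":25,"dz":-30,"turn":0},{"grip":0.3,"dx":-16,"dy":36,"dz":0,"turn":0},{"grip":0.3,"dx":-16,"dy":36,"dz":0,"turn":0},{"grip":0.3,"dx":-16,"dy":36,"dz":0,"turn":0},{"grip":0.3,"dx":-16,"dy":36,"dz":0,"turn":0},{"grip":0.3,"dx":-16,"dy":36,"dz":0,"turn":0},{"grip":0.3,"dx":-16,"dy":36,"dz":0,"turn":0},{"grip":0.3,"dx":-16,"dy":32,"dz":0,"turn":0},{"grip":0.3,"dx":-10,"dy":19,"dz":0,"turn":0},{"grip":0.3,"dx":-6,"dy":7,"dz":0,"turn":-0.06},{"grip":0.3,"dx":0,"dy":0,"dz":0,"turn":-0.062},{"grip":0.3,"dx":0,"dy":0,"dz":0,"turn":0},{"grip":0.3,"dx":0,"dy":0,"dz":0,"turn":0},{"grip":0.3,"dx":0,"dy":0,"dz":0,"turn":0}]'

```text
clock: 8.5
tool_pos: [0.6541, 0.0301, 0.2403]
eef_rot: [0.023, 1.0, -0.0, -0.001]
contact_force: [0.9, -0.6, -1.8]
opening: 0.55
```

```bash
python3 - <<'E'
from h import *
from fit import *
import pickle
s=get_state();print(s["clock"],s["tool_pos"],s["eef_rot"],s["contact_force"],s["moment"],s["opening"])
p=snapshot("wrist");save(p,"w5");pickle.dump((p,s),open("w5.pkl","wb"))
X=cloud(p);z=X[...,2]
print(np.median(z[100:140,200:300]))
E
```

```text
8.5 [0.65406282 0.03011346 0.24030377] [ 2.30761823e-02  9.99733399e-01 -2.19580105e-04 -7.56454951e-04] [ 0.86267203 -0.58712904 -1.82599083] [ 0.03814716 -0.05486116  0.01317995] 0.5497138695344993
0.06317715381172848
```

View pics/w5.png

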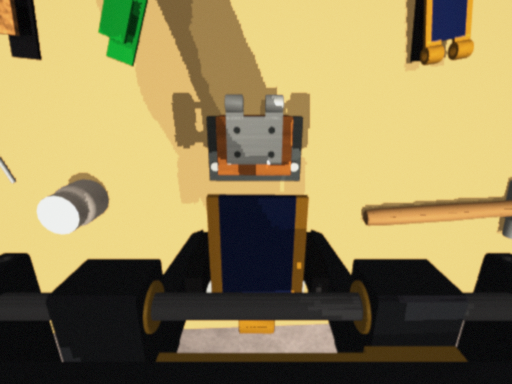

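```bash
cat > jm.py <<'E'
from h import *
from fit import *
import pickle
def jamb(p,sub=4000):
    X=cloud(p);z=X[...,2];u=np.arange(512)[None,:]+0*z
    near=(np.hypot(X[...,0]-.62,X[...,1]-.03)<.09)&(z>.05)&(z<.09)&(p["depth"]>0)
    pts=X[near]
    print(len(pts),np.percentile(pts[:,2],[5,50,95]).round(4))
    pp=pts[::max(1,len(pts)//sub),:2]*1000
    v,c=fit(pp,JAMB,[(623,30,-.04),(623,30,0)]);print("jamb",v.round(4),c)
    cs,sn=np.cos(v[2]),np.sin(v[2])
    print("bore", v[0]-49*cs, v[1]-49*sn)
    # in jamb frame, knuckle extents
    L=(pts[:,:2]*1000-v[:2])@np.array([[cs,-sn],[sn,cs]])
    k=L[:,0]<-42
    for sgn in(1,-1):
        q=L[k&(L[:,1]*sgn>0)];Z=pts[k&(L[:,1]*sgn>0),2]
        t=Z>.0715
        print("kn",sgn,"x",np.percentile(q[:,0],[1,99]).round(1),"y",np.percentile(q[:,1],[2,98]).round(1),"ztop",np.percentile(Z,97).round(4),"x of top",q[t,0].mean().round(2))
    st=(L[:,0]>-30)&(L[:,0]<15)&(abs(L[:,1])<30);print("steel z",np.median(pts[st,2]))
    return v
if __name__=="__main__":
    p,s=pickle.load(open("w5.pkl","rb"));jamb(p)
    # leaf in tool frame
    from scipy.spatial.transform import Rotation as Ro
    X=cloud(p);T=(X-s["tool_pos"])@Ro.from_quat(s["eef_rot"]).as_matrix()
    m=np.zeros(X.shape[:2],bool);m[190:296,200:316]=1
    m&=(abs(T[...,2]+.0215)<.015)&(p["depth"]>0)&(abs(T[...,1])<.0255)
    img=p["img"].astype(int);nav=m&(img[...,2]>img[...,0]+5)
    Q=T[nav]*1000
    print(len(Q),np.percentile(Q,[1,50,99],axis=0).round(1))
    A=np.c_[Q[:,:2],np.ones(len(Q))];c=np.linalg.lstsq(A,Q[:,2],rcond=None)[0];print("plane",c)
    Q=T[m]*1000;print("all",np.percentile(Q,[.5,50,99.5],axis=0).round(1))
    # side edges: per row of image navy boundaries
    e=[]
    for v in range(200,290,4):
        r=np.where(nav[v])[0];
        if len(r)>20:e.append([v,*T[v,r[0]][:2]*1000,*T[v,r[-1]][:2]*1000])
    e=np.array(e)
    print("yaw of edges",np.polyfit(e[:,1],e[:,2],1),np.polyfit(e[:,3],e[:,4],1))
    k=np.zeros_like(m);k[318:334,235:278]=1;k&=p["depth"]>0
    print("knuckle",np.percentile(T[k]*1000,[5,50,95],axis=0).round(1))
E
python3 jm.py
```

```text
5229 [0.0616 0.0671 0.0738]
jamb [ 6.217078e+02  2.976200e+01 -4.640000e-02] 0.41687950365724924
bore 572.760503652935 32.03358399847087
kn 1 x [-58.4 -42.6] y [12.6 32.2] ztop 0.0757 x of top -49.22
kn -1 x [-58.4 -42.6] y [-31.4 -12.6] ztop 0.0755 x of top -49.5
steel z 0.06749868479568291
6909 [[-16.  -16.8 -23.4]
 [ 14.4   1.4 -22. ]
 [ 38.9  19.3 -20.3]]
plane [-5.15564360e-04 -7.28373003e-04 -2.19762515e+01]
all [[-16.4 -24.7 -31.5]
 [ 13.9   0.3 -22. ]
 [ 39.1  25.2 -18. ]]
yaw of edges [ 6.84326821e-03 -1.70489417e+01] [6.26470228e-03 1.93740660e+01]
knuckle [[-1.0612e+03 -3.5300e+01 -8.2300e+01]
 [-3.3100e+01  8.0000e-01 -2.8800e+01]
 [ 2.2500e+01  3.6200e+01  9.8750e+02]]
```

```bash
python3 - <<'E'
from h import *
import pickle
from scipy.spatial.transform import Rotation as Ro
p,s=pickle.load(open("w5.pkl","rb"))
X=cloud(p);T=(X-s["tool_pos"])@Ro.from_quat(s["eef_rot"]).as_matrix()*1000
k=(abs(T[...,0]+33)<14)&(abs(T[...,1])<20)&(abs(T[...,2]+25)<9)&(p["depth"]>0)
v,u=np.where(k);print(len(v),v.min(),v.max(),u.min(),u.max())
Q=T[k];print(np.percentile(Q,[1,50,99],axis=0).round(1)); print("top z",np.percentile(Q[:,2],[2,5,10]))
# straight edges: y range per row
for r in range(v.min(),v.max()+1):
    c=u[v==r]; print(r,c.min(),c.max(),T[r,c.min()].round(1),T[r,c.max()].round(1))
# back edge of the leaf plate
img=p["img"]
for c in (215,240,256,280,300):
    col=[(r,T[r,c].round(1)) for r in range(190,202) if abs(T[r,c,2]+22)<2]; print(c,col[:2])
# left/right outer edges
for r in (205,230,260,285):
    c=[c for c in range(195,320) if abs(T[r,c,2]+22)<1.5]; print(r,c[0],c[-1],T[r,c[0]].round(1),T[r,c[-1]].round(1))
E
```

```text
468 321 333 238 274
[[-39.3  -9.  -30.1]
 [-33.5   0.8 -28.7]
 [-30.   10.7 -27.4]]
top z [-29.88472122 -29.69545361 -29.51672533]
321 238 274 [-30.9  -9.  -27.5] [-31.5  10.8 -26.9]
322 238 274 [-31.7  -9.  -27.4] [-32.4  10.8 -26.8]
323 238 274 [-31.8  -9.  -28. ] [-32.   10.7 -27.9]
324 238 274 [-32.7  -9.  -27.8] [-32.8  10.7 -27.8]
325 238 274 [-33.   -9.  -28.2] [-33.8  10.8 -27.5]
326 238 274 [-33.7  -9.  -28.2] [-33.4  10.7 -28.5]
327 238 274 [-33.8  -9.  -28.8] [-33.7  10.7 -28.9]
328 238 274 [-35.4  -9.1 -27.8] [-35.1  10.7 -28.2]
329 239 274 [-35.8  -8.5 -28.2] [-36.2  10.8 -27.8]
330 239 273 [-36.1  -8.5 -28.5] [-36.6  10.2 -28.1]
331 239 273 [-36.9  -8.5 -28.5] [-37.4  10.2 -28. ]
332 239 273 [-38.3  -8.6 -27.8] [-38.6  10.3 -27.5]
333 239 272 [-38.4  -8.6 -28.4] [-39.    9.7 -27.8]
215 [(197, array([ 39.2, -19. , -22. ])), (198, array([ 38.5, -19.1, -21.7]))]
240 [(197, array([ 38.8,  -6.9, -20.9])), (198, array([ 38.5,  -6.9, -21.7]))]
256 [(196, array([ 39. ,   0.9, -20.1])), (197, array([ 38.7,   0.9, -20.7]))]
280 [(197, array([ 38.7,  12.7, -20.9])), (198, array([ 38.8,  12.6, -22.4]))]
300 [(197, array([ 39.3,  22.2, -22.5])), (198, array([ 38.7,  22.3, -22.3]))]
205 206 307 [ 35.3 -23.4 -22.8] [ 35.1  25.9 -22.4]
230 208 306 [ 21.6 -23.3 -22.4] [ 21.7  26.1 -22.6]
260 209 304 [  3.7 -23.9 -21.6] [  3.7  26.3 -21.6]
285 211 302 [-11.4 -23.6 -22.3] [-11.8  26.  -22. ]
```

send_rows --force 30 --series '[{"grip":0.3,"dx":20,"dy":0,"dz":0,"turn":-0.006},{"grip":0.3,"dx":35,"dy":-0.7,"dz":0,"turn":0},{"grip":0.3,"dx":40,"dy":-1,"dz":0,"turn":0},{"grip":0.3,"dx":40,"dy":-1,"dz":0,"turn":0},{"grip":0.3,"dx":25,"dy":0,"dz":15,"turn":0},{"grip":0.3,"dx":10,"dy":0,"dz":30,"turn":0},{"grip":0.3,"dx":0,"dy":0,"dz":40,"turn":0},{"grip":0.3,"dx":0,"dy":0,"dz":40,"turn":0},{"grip":0.3,"dx":0,"dy":0,"dz":30,"turn":0},{"grip":0.3,"dx":0,"dy":0,"dz":25,"turn":0},{"grip":0.3,"dx":0,"dy":0,"dz":15,"turn":0},{"grip":0.3,"dx":0,"dy":0,"dz":0,"turn":0},{"grip":0.3,"dx":0,"dy":0,"dz":0,"turn":0},{"grip":0.3,"dx":0,"dy":0,"dz":0,"turn":0}]'

```text
clock: 9.95
tool_pos: [0.4854, 0.0347, 0.0471]
eef_rot: [0.02, 1.0, 0.0, 0.001]
contact_force: [0.7, 0.3, -2.1]
opening: 0.554
```

```bash
python3 - <<'E'
from h import *
import pickle
s=get_state();print(s["clock"],s["tool_pos"],s["eef_rot"],s["contact_force"],s["moment"],s["opening"])
for n in ("wrist","scene","top"):
    p=snapshot(n);save(p,n+"6");pickle.dump((p,s),open(n+"6.pkl","wb"))
a=cv2.imread("pics/scene6.png")[150:290,180:340];b=cv2.imread("pics/top6.png")[120:260,190:320]
cv2.imwrite("pics/c6.png",np.hstack([cv2.resize(a,None,fx=2.7,fy=2.7,interpolation=2),cv2.resize(b,None,fx=2.7,fy=2.7,interpolation=2)]))
E
```

```text
9.95 [0.48544709 0.03466744 0.04713397] [1.96244211e-02 9.99806837e-01 3.01178050e-04 1.03883611e-03] [ 0.70600578  0.27019164 -2.08999816] [-0.00353838 -0.03267762  0.03120624] 0.553793798638619
```

View pics/wrist6.png

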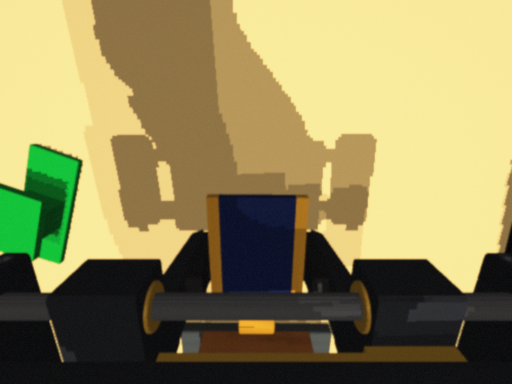

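View pics/c6.png

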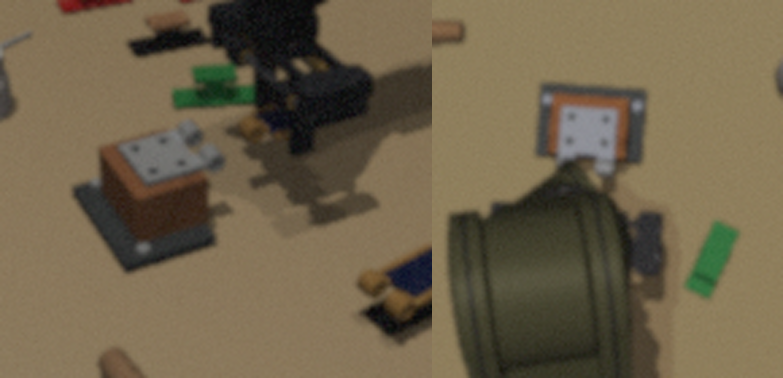

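send_rows --force 30 --series '[{"grip":0.3,"dx":-10,"dy":0,"dz":0,"turn":0},{"grip":0.3,"dx":-10,"dy":0,"dz":0,"turn":0},{"grip":0.3,"dx":-5,"dy":0,"dz":0,"turn":0},{"grip":0.3,"dx":0,"dy":0,"dz":0,"turn":0},{"grip":0.3,"dx":0,"dy":0,"dz":0,"turn":0},{"grip":0.3,"dx":0,"dy":0,"dz":0,"turn":0},{"grip":0.3,"dx":0,"dy":0,"dz":0,"turn":0},{"grip":0.3,"dx":0,"dy":0,"dz":0,"turn":0}]'

```text
clock: 10.9
tool_pos: [0.5093, 0.0337, 0.0461]
eef_rot: [0.019, 1.0, -0.0, -0.0]
contact_force: [0.3, -0.5, -2.2]
opening: 0.561
```

```bash
cat > rel.py <<'E'
from h import *
import pickle,sys
from scipy.spatial.transform import Rotation as Ro
def meas(name):
    S=[get_state() for _ in range(3)];s=S[-1];print(s["clock"],[x["tool_pos"].round(4) for x in S],s["eef_rot"].round(4),s["contact_force"].round(2),s["moment"].round(3))
    p=snapshot("wrist");save(p,name);pickle.dump((p,s),open(name+".pkl","wb"))
    X=cloud(p);T=(X-s["tool_pos"])@Ro.from_quat(s["eef_rot"]).as_matrix()*1000
    k=(abs(T[...,0]+33)<14)&(abs(T[...,1])<12)&(abs(T[...,2]+25)<9)&(p["depth"]>0)
    Q=T[k];print("leaf knuckle",len(Q),np.percentile(Q,[2,50,98],axis=0).round(1).tolist())
    z=X[...,2]
    for sg in(-1,1):
        k=(T[...,1]*sg>12)&(T[...,1]*sg<45)&(z>.055)&(z<.08)&(X[...,0]>.53)&(p["depth"]>0)
        k[:300]=0
        if k.any():
            v,u=np.where(k);print("steel",sg,len(v),"u",u.min(),u.max(),"v",v.min(),v.max(),"tool",np.percentile(T[k],[2,50,98],axis=0).round(1).tolist(),"wz",np.percentile(z[k],[50,98]).round(4))
    m=(abs(T[...,0]-13)<25)&(abs(T[...,1]-1)<18)&(abs(T[...,2]+21)<6)&(p["depth"]>0)
    Q=X[m];c=np.linalg.lstsq(np.c_[Q[:,:2],np.ones(len(Q))],Q[:,2],rcond=None)[0];print("leaf plane world slopes",c[:2].round(4),"top z",np.median(Q[:,2]).round(4))
    return p,s,X,T
if __name__=="__main__": meas(sys.argv[1])
E
python3 rel.py w7; python3 -c "
import cv2;a=cv2.imread('pics/w7.png')[280:370,140:370];cv2.imwrite('pics/w7c.png',cv2.resize(a,None,fx=3.4,fy=3.4,interpolation=2))"
```

```text
10.9 [array([0.5093, 0.0337, 0.0461]), array([0.5093, 0.0337, 0.0461]), array([0.5093, 0.0337, 0.0461])] [ 1.930e-02  9.998e-01 -0.000e+00 -2.000e-04] [ 0.3  -0.53 -2.17] [ 0.055 -0.038 -0.043]
leaf knuckle 472 [[-38.9, -8.6, -30.0], [-33.3, 0.8, -28.9], [-29.9, 10.3, -27.5]]
steel -1 631 u 201 236 v 334 352 tool [[-57.7, -31.2, -25.5], [-54.0, -21.6, -21.0], [-52.3, -12.3, -12.2]] wz [0.067  0.0716]
steel 1 619 u 275 310 v 335 352 tool [[-65.4, 13.1, -25.2], [-54.4, 22.4, -20.8], [-52.8, 32.4, -13.3]] wz [0.0669 0.0712]
leaf plane world slopes [-0.0037  0.0023] top z 0.0682
```

View pics/w7c.png

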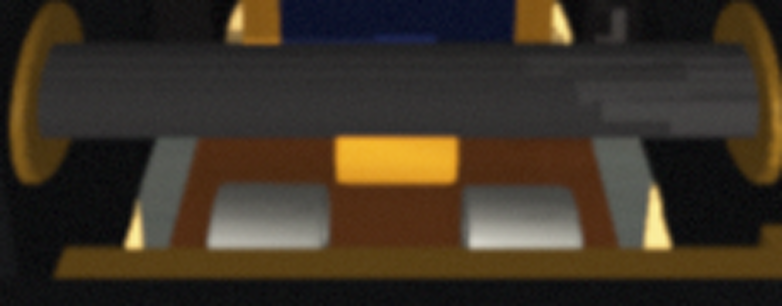

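send_rows --force 30 --series '[{"grip":0.3,"dx":-4,"dy":0,"dz":0.7,"turn":0},{"grip":0.3,"dx":-5,"dy":0,"dz":0,"turn":0},{"grip":0.3,"dx":-5,"dy":0,"dz":0,"turn":0},{"grip":0.3,"dx":-5,"dy":0,"dz":0,"turn":0},{"grip":0.3,"dx":-4,"dy":0,"dz":0,"turn":0},{"grip":0.3,"dx":-3,"dy":0,"dz":0,"turn":0},{"grip":0.3,"dx":-2,"dy":0,"dz":0,"turn":0},{"grip":0.3,"dx":0,"dy":0,"dz":0,"turn":0},{"grip":0.3,"dx":0,"dy":0,"dz":0,"turn":0},{"grip":0.3,"dx":0,"dy":0,"dz":0,"turn":0},{"grip":0.3,"dx":0,"dy":0,"dz":0,"turn":0}]'

```text
clock: 12.05
tool_pos: [0.5373, 0.0325, 0.0454]
eef_rot: [0.019, 1.0, -0.0, -0.0]
contact_force: [-0.5, 0.5, -1.9]
opening: 0.553
```

```bash
python3 rel.py w8; python3 - <<'E'
import cv2,pickle,numpy as np
from h import *
a=cv2.imread('pics/w8.png')[280:370,140:370];cv2.imwrite('pics/w8c.png',cv2.resize(a,None,fx=3.4,fy=3.4,interpolation=2))
p=snapshot("scene");save(p,"scene8");pickle.dump(p,open("scene8.pkl","wb"))
cv2.imwrite('pics/scene8c.png',cv2.resize(cv2.imread('pics/scene8.png')[170:260,190:310],None,fx=6,fy=6,interpolation=2))
X=cloud(p);z=X[...,2]
E
```

```text
12.05 [array([0.5373, 0.0325, 0.0454]), array([0.5373, 0.0325, 0.0454]), array([0.5373, 0.0325, 0.0454])] [ 1.930e-02  9.998e-01 -0.000e+00 -1.000e-04] [-0.47  0.47 -1.94] [0.002 0.007 0.021]
leaf knuckle 489 [[-39.3, -11.9, -30.0], [-33.5, 0.3, -28.8], [-29.8, 10.3, -22.3]]
steel -1 1612 u 182 235 v 321 352 tool [[-64.3, -43.5, -29.7], [-49.7, -26.1, -21.9], [-30.3, -12.3, -11.8]] wz [0.0673 0.0751]
steel 1 1649 u 275 328 v 321 352 tool [[-64.0, 12.7, -29.7], [-50.0, 26.3, -22.0], [-30.6, 44.2, -11.7]] wz [0.0674 0.0751]
leaf plane world slopes [-0.0034  0.0023] top z 0.0675
```

View pics/w8c.png

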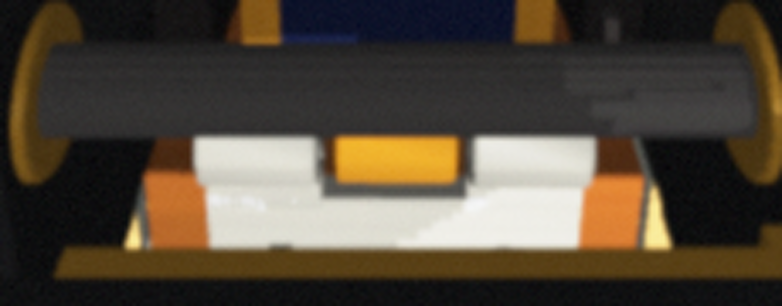

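View pics/scene8c.png

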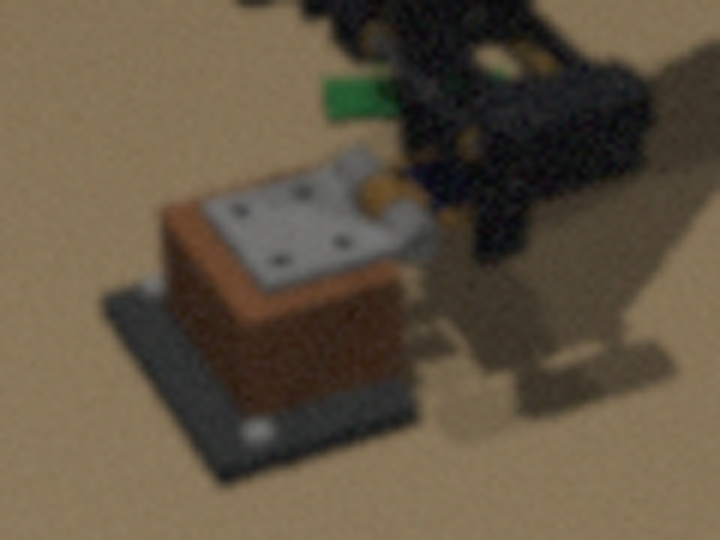

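```bash
python3 - <<'E'
import pickle
from h import *
from scipy.spatial.transform import Rotation as Ro
from scipy.optimize import least_squares
p,s=pickle.load(open("w8.pkl","rb"));X=cloud(p)
T=(X-s["tool_pos"])@Ro.from_quat(s["eef_rot"]).as_matrix()*1000
for n,(a,b) in dict(left=(202,230),brass=(242,271),right=(283,308)).items():
    Q=T[321:333,a:b].reshape(-1,3);Q=Q[(Q[:,2]<-26.5)]
    f=lambda v:np.hypot(Q[:,0]-v[0],Q[:,2]-v[1])-10
    r=least_squares(f,[-34,-19.5],loss="soft_l1");print(n,len(Q),r.x.round(2),Q[:,1].mean().round(1))
for r in range(321,337): print(r,[ (T[r,a:b,0].mean().round(1),T[r,a:b,2].mean().round(1)) for a,b in((202,230),(242,271),(283,308))])
E
for i in 1 ; do python3 -c "
from h import *
v=cv2.imread('pics/w8.png')[327].sum(1);print(v[192:318])"; done
```

```text
left 336 [-34.21 -19.13] -21.2
brass 348 [-33.67 -19.19] 0.9
right 300 [-34.92 -19.21] 22.1
321 [(np.float64(-30.2), np.float64(-28.3)), (np.float64(-30.1), np.float64(-28.4)), (np.float64(-30.4), np.float64(-28.2))]
322 [(np.float64(-30.7), np.float64(-28.5)), (np.float64(-30.6), np.float64(-28.6)), (np.float64(-31.0), np.float64(-28.2))]
323 [(np.float64(-31.3), np.float64(-28.6)), (np.float64(-31.2), np.float64(-28.7)), (np.float64(-31.4), np.float64(-28.5))]
324 [(np.float64(-31.9), np.float64(-28.6)), (np.float64(-31.8), np.float64(-28.8)), (np.float64(-32.0), np.float64(-28.6))]
325 [(np.float64(-32.5), np.float64(-28.7)), (np.float64(-32.4), np.float64(-28.9)), (np.float64(-32.6), np.float64(-28.7))]
326 [(np.float64(-32.9), np.float64(-29.0)), (np.float64(-32.8), np.float64(-29.2)), (np.float64(-33.3), np.float64(-28.7))]
327 [(np.float64(-33.5), np.float64(-29.1)), (np.float64(-33.6), np.float64(-29.1)), (np.float64(-33.6), np.float64(-29.1))]
328 [(np.float64(-34.0), np.float64(-29.2)), (np.float64(-33.8), np.float64(-29.5)), (np.float64(-34.1), np.float64(-29.3))]
329 [(np
[... 803 characters left out ...]
7), np.float64(-23.7)), (np.float64(-40.1), np.float64(-28.2))]
336 [(np.float64(-47.2), np.float64(-22.0)), (np.float64(-49.3), np.float64(-20.0)), (np.float64(-47.4), np.float64(-21.9))]
[127 137 134 138 270 511 626 655 661 663 662 663 663 660 667 662 664 666
 670 668 669 669 668 669 668 666 674 673 671 671 675 671 670 668 669 666
 668 664 657 621 515 365 255 190 141 161 258 397 443 454 459 455 456 453
 457 462 461 459 454 457 457 461 461 459 458 459 463 462 456 460 456 461
 460 460 463 462 458 462 456 460 450 419 296 185 167 202 279 455 597 656
 676 673 674 679 676 677 678 677 681 679 682 680 681 681 683 682 683 683
 684 683 683 683 682 677 677 671 672 667 666 661 656 626 527 324 172 147]
```

send_rows --force 30 --series '[{"grip":0.3,"dx":-0.7,"dy":-0.1,"dz":0,"turn":0},{"grip":0.3,"dx":0,"dy":0,"dz":0,"turn":0},{"grip":0.3,"dx":0,"dy":0,"dz":0,"turn":0},{"grip":0.3,"dx":0,"dy":0,"dz":0,"turn":0},{"grip":0.3,"dx":0,"dy":0,"dz":0,"turn":0},{"grip":0.3,"dx":0,"dy":0,"dz":0,"turn":0}]'

```text
clock: 12.75
tool_pos: [0.5382, 0.0324, 0.0454]
eef_rot: [0.019, 1.0, 0.0, 0.0]
contact_force: [-0.6, 0.6, -1.8]
opening: 0.557
```

```bash
python3 rel.py w9; python3 - <<'E'
import pickle
from h import *
from scipy.spatial.transform import Rotation as Ro
from scipy.optimize import least_squares
p,s=pickle.load(open("w9.pkl","rb"));X=cloud(p)
T=(X-s["tool_pos"])@Ro.from_quat(s["eef_rot"]).as_matrix()*1000
for n,(a,b) in dict(left=(202,228),brass=(242,271),right=(285,308)).items():
    Q=T[321:333,a:b].reshape(-1,3);Q=Q[(Q[:,2]<-26.5)&(Q[:,2]>-31.5)]
    f=lambda v:np.hypot(Q[:,0]-v[0],Q[:,2]-v[1])-10
    r=least_squares(f,[-34,-19.5],loss="soft_l1");print(n,len(Q),r.x.round(2),Q[:,1].mean().round(1))
cv2.imwrite('pics/w9c.png',cv2.resize(cv2.imread('pics/w9.png')[280:370,140:370],None,fx=3.4,fy=3.4,interpolation=2))
E
```

```text
12.75 [array([0.5382, 0.0324, 0.0454]), array([0.5382, 0.0324, 0.0454]), array([0.5382, 0.0324, 0.0454])] [0.0194 0.9998 0.     0.    ] [-0.62  0.57 -1.8 ] [ 0.003 -0.023  0.   ]
leaf knuckle 499 [[-41.1, -11.9, -30.0], [-33.6, 0.3, -28.7], [-29.8, 10.2, -22.2]]
steel -1 1612 u 182 235 v 321 352 tool [[-64.2, -43.3, -29.7], [-49.6, -26.3, -21.8], [-30.3, -12.3, -11.8]] wz [0.0672 0.0751]
steel 1 1669 u 275 328 v 321 352 tool [[-64.2, 12.7, -29.7], [-49.5, 26.5, -21.9], [-30.4, 44.2, -11.6]] wz [0.0674 0.0751]
leaf plane world slopes [-0.0033  0.0018] top z 0.0675
left 310 [-33.72 -19.15] -21.8
brass 347 [-33.75 -19.16] 0.8
right 274 [-34.05 -19.17] 22.7
```

View pics/w9c.png

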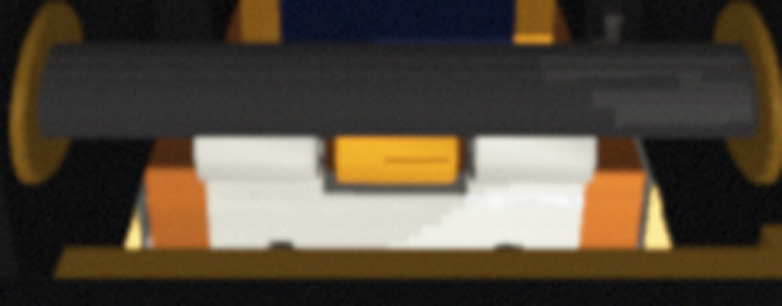

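The axes agree to about 0.3 mm, with clear gaps on both sides. The only force on the tool is the leaf's weight. Handing in.

```bash
python3 -c "
from h import *
print(finish_job())"
```

```text
the job is handed in; nothing more can be done
None
```

I gripped the single-knuckle brass leaf by its two long bare edges and brought its knuckle into the gap between the steel knuckles. I handed the job in at about 12.8 s with the leaf still held in the air; `finish_job()` gives no verdict.

Last checks, all from the wrist camera at the final pose:
- **Hole alignment:** the brass axis was within about 0.3 mm of both steel axes fore and aft. In height it was within about 0.05 mm.
- **Side gaps:** there was a visible gap on each side. The two differed by about 0.5 pixel, so the knuckle sits 0.1–0.2 mm off centre.
- **Level:** the plate slopes by 0.003 rad or less. Its top measured 67.5 mm against 67.2–67.5 mm for the steel leaf, which is within measurement error.
- **Not leaning:** the only force was about 1.8 N downward, the leaf's weight, plus sideways readings of about 0.6 N that are within the sensor's noise.

**Disagreements:**
- The wrist camera put the held leaf about 1 mm off the middle of the jaws. I took that as camera bias and aligned the leaf to the steel knuckles in the same picture instead.
- The first steel axis fit suggested a small yaw difference of about 0.01 rad. It shrank to noise in the final picture.

The arm never went near the other leaf, the hammer, the glue pot or the pin on purpose, but I took no final picture to confirm they hadn't moved.

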